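# Drive a flanged bushing out of its block with drift and arbor press

### The job

Stand the steel drift in the bore of the press's shuttle, on top of the bushing that is stuck there, slide the shuttle fully home under the ram, and pull the press handle down so that the ram pushes the drift through and the bushing drops out below on to the shuttle's floor. Then let the handle come all the way back up, leaving the drift in the bore and the shuttle home. Do not knock the other things on the counter about.

Things in the scene. Friction and masses are not known exactly. Their poses are not given: they have to be found in the camera images.
- press: Small grey cast-iron arbor press bolted to the counter, 250 x 170 mm foot, 380 mm high. Origin on the counter (z=0) directly below the ram's axis; x points from the open throat back towards its column (the column's front is 75 mm behind the ram axis), y is the direction in which the shuttle slides in, z up. The head that guides the ram spans y -40 to +40 mm, x -30 to +100 mm, z 290 to 380 mm.
- ram: Square steel ram, 34 mm wide, origin at the centre of its flat lower face, 275 mm above the counter when up. It is geared to the handle: 54 mm down per rad, 45 mm at full stroke. At full stroke its face is 1 mm above the top of a drift whose collar lies on the block, so it cannot crush anything.
- handle (a joint): Spring-return handle of the press, 0 = up (the bar level, pointing along the press's -x), 0.833 rad = fully down, the bar's end swung down about the pivot in a vertical plane. About 3 N at the grip starts it against its spring, up to about 15 N while the bushing is being driven out, which can take nearly the full stroke. Let go, it swings back up by itself.
- handle_hinge (a point): Pivot of the handle, 315 mm above the counter, beside the head.
- handle_grip (a point): Middle of the handle's black grip, 200 mm from the pivot; the grip is a round bar 20 mm in diameter and 100 mm long, its axis pointing at the pivot.
- shuttle (a joint): Slide of the shuttle along the press's y axis: 0 = fully out (the bore 160 mm to the -y side of the ram axis), 0.160 m = home at its stop (the bore right below the ram). Light friction, about 2 N.
- bore_top (a point): Centre of the bore's mouth, on the top face of the shuttle's aluminium block (110 x 110 x 40 mm, top 165 mm above the counter), x and y axes as the press's. The bore is 46 mm in diameter and goes through to an open space 80 mm high over the shuttle's floor. Sprung clips under the block hold the bushing in the bore; they carry the drift's weight too, and give way at about 20 N.
- post_top (a point): Top centre of the shuttle's upright black push post, 22 mm square, sides parallel to the press's x and y, 146 mm above the counter, free for its upper 90 mm; it stands 120 mm from the bore's axis on the -y side.
- bushing: Grey plastic flanged bushing, 60 mm long: body 32 mm in diameter, flange 44 mm in diameter and 12 mm thick at its top. Origin at the centre of its lower end, z along its axis. At the start it hangs upright in the shuttle's bore, flange top 28 mm below the bore's mouth; once driven out it drops 32 mm on to the shuttle's floor.
- bushing_top (a point): Centre of the bushing's upper (flange) face.
- drift: Steel drift, a turned pin standing upright on the counter, 120 mm tall, about 0.3 kg: from below a shank 34 mm in diameter and 56 mm long, a collar 56 mm in diameter and 14 mm thick, and a stem 26 mm in diameter and 50 mm long to grip. Origin at the centre of its foot, z up. Standing on the bushing its foot is 28 mm below the bore's mouth; when the bushing has gone it sinks until its collar lies on the block or nearly so.
- cap_a: White PVC pipe end cap, 62 mm in diameter, 42 mm high, bystander. Origin under its centre.
- cap_b: Second white PVC pipe end cap, the same, bystander.
- offcut: Grey PVC pipe offcut standing on end, 60 mm in diameter, 120 mm high, bystander.
- shaker: Stainless cocktail shaker, 88 mm in diameter, 205 mm high, bystander.
- cube: Clear to milky acrylic display cube, 100 mm, bystander.
- jar: Amber glass apothecary jar, 80 mm in diameter, 120 mm high, bystander.
Not all that is in view belongs to the job. Leave any brown or red look-alike of the drift alone.

How it is judged:
On the way, in this order (a step that is already met when the one before it is completed fails the run):
1. the drift stands in the bore on the bushing, which is still in the block (z of bushing_top in the frame of bore_top above -0.034 m and horizontal distance between drift and bore_top below 0.012 m and angle between drift's own z axis and vertical below 0.25 rad and z of drift in the frame of bore_top below -0.02 m and value of joint shuttle below 0.1 m), for 0.2 s.
2. the shuttle is home under the ram, the drift in the bore and the bushing still in the block (z of bushing_top in the frame of bore_top above -0.034 m and horizontal distance between drift and bore_top below 0.012 m and angle between drift's own z axis and vertical below 0.25 rad and value of joint shuttle above 0.154 m), for 0.2 s.
3. the ram presses on the drift with the bushing still in the block (z of bushing_top in the frame of bore_top above -0.034 m and contact force between ram and drift above 3 N and value of joint shuttle above 0.152 m).
At the end, for the whole second after the job is handed in: Bushing at rest on the shuttle floor below the block (top 52 mm or more below the bore mouth, within 45 mm of its axis); drift upright in the bore, within 12 mm of its axis, foot 36 mm or more down; shuttle home (over 152 mm); handle up (under 0.06 rad) (z of bushing_top in the frame of bore_top below -0.052 m and horizontal distance between bushing and bore_top below 0.045 m and horizontal distance between drift and bore_top below 0.012 m and angle between drift's own z axis and vertical below 0.25 rad and z of drift in the frame of bore_top below -0.036 m and value of joint shuttle above 0.152 m and value of joint handle below 0.06 rad and linear speed of each of bushing, drift below 0.02 m/s); the robot touches nothing.
It fails at once if a bystander was pushed more than 40 mm (distance of any of cap_a, cap_b, offcut, shaker, cube, jar from where it was at the start of the episode above 0.04 m).
It fails at once if a bystander was tipped over (angle between any of cap_a, cap_b, offcut, shaker, cube, jar's own z axis and vertical above 0.35 rad).
It also fails if it takes over 64 s, if anything falls off the work surface, if the arm or the gripper's body presses on something with over 40 N, if the wrist force passes 120 N, or if a joint passes its speed limit or range.

### The arm

A 6-joint arm with a two-finger parallel gripper is mounted at the origin on the work surface. World frame = base frame: x ahead of the robot, y to its left, z up, the work surface at z = 0. Lengths are in m, angles in rad, forces in N, time in s.
With the tool pointing down it reaches from about 0.325 to 0.85 m from the base axis. Payload 4.4 kg.
Tool frame: the origin (TCP) lies midway between the tips of the shut fingers; the grasp point (between the pads) lies 19 mm behind it; z points along the fingers, y is the line along which they close (so a half turn about z gives the same grasp; the last joint's range is limited). The gripper opens to 94 mm and grips with 3 to 60 N. Pads are 16 mm wide; open, the fingers measure 119 mm over their backs; the gripper's body (75 mm by 177 mm) begins 78 mm behind the grasp point.
Start: joints at [1.062, 0.207, 1.542, -0, 1.393, -0.15], TCP at [0.201, 0.539, 0.175] pointing down, gripper open.
Joint ranges: [-2.73, 2.73], [-0.86, 2.22], [0.23, 2.46], [-1.11, 4.25], [0.08, 2.63], [-2.82, 2.82]. Speed limits (rad/s): [2.79, 2.79, 3.14, 3.14, 3.14, 3.14].

### API

Orientations are given as a rotation vector (axis times angle).
In Python, from bench import robot, read_camera, order, cut_out, landmark_of gives the robot as it stands. The module is installed in compiled form; this text tells all that it offers.
- The arm moves only by the tool arm_command, never from a script. Its argument "moves" is a list of rows, each a list of 4 numbers: the shift along the world's x, y, z in units of 100 mm (1.0 is 100 mm), then the turn about the world's z in units of 180 degrees (1.0 is 180 degrees). In form: [[dx, dy, dz, turn], ...]. A call has 1 to 10 rows; each row is the pose to reach, as a shift and turn from the pose commanded when the call began, turning the shorter way round; what a row does not reach only later rows make up. A row lasts 1/10 s, in which the tool goes at most 50 mm and 8.59 degrees, less where a joint would pass 70% of its speed; a pose out of reach is approached as far as the arm can. A call with a number of a shift or a turn outside -1 to 1 is refused whole. A call with a gripper value outside its range is refused whole. "fingers" is the opening, from -1 (shut) to 1 (fully open), set as the call begins (left out, the last holds). The fingers move at their own pace and stop on an object; "newtons" is the grip in N (left out, the last holds). Time passes only in rows, so rows that repeat a pose let the fingers close. It gives the time, the measured TCP pose, the force, the opening and the grip force at its end, in the units of the state.
- robot.get_state(): the state, without advancing time (a new reading comes with each control period).
- read_camera(name): name is "side" or "top" or "wrist"; returns a dict with "image" (400x640x3 uint8, red, green, blue), "fx", "fy", "cx", "cy" (pixels), "extrinsics" (4x4, takes a point from camera to world coordinates). Camera axes: x right, y up, looking along -z (the intrinsics and any distortion apply to the point x, -y, -z); pixel columns grow to the right and rows downward; lengths in m; the calibration is good to about 2 mm. The wrist camera is an equidistant fisheye: a pixel r from the principal point sees the ray r / f radians off the axis. A picture is of the moment at which its call begins. There is no depth.
- order.hand_in(): hands the job in; it is judged then, once.
Trained networks look in a picture, given as the dict that the camera call returned (one of the last four; its "shot" number tells which), for a name from the list of things; names that differ only in an ending like _2 or _b are one class to them, and where a whole thing is asked for, a point or a joint stands for the part that bears it (a point fixed in the world has none). Each returns a list of dicts, best first, with "confidence" (0 to 1); they miss things now and then, are a little off and sometimes report something else, mostly with a low value. They report only what shows in the picture. A call takes as long as a camera call. They do not tell look-alikes from the thing itself.
- cut_out(picture, label): "region" (400x640 bool, what is visible of it) and "location" ([row, column] in pixels, amid what is visible of it).
- landmark_of(picture, label): "location" ([row, column] in pixels: a listed point, or the origin of a listed thing).
The state is a dict: "time": time; "qpos": joint angles; "qvel": joint speeds; "tau": joint torques, N m; "ee_pos": TCP position; "orientation": TCP orientation; "wrist_force": force on the tool from outside, world axes, zero at the start; "wrist_torque": the same for the moment, N m; "finger_gap": opening from 0.0 (shut) to 1.0 (fully open); "grip_force": force on a finger pad.
Only numpy, scipy, OpenCV 4.12 (cv2) and the standard library are available. Lean on these libraries where they do the work, as an engineer would, in place of code of your own. Each camera call takes 0.05 s, during which the arm holds its last target. There are 200 camera calls.

## Working session

There is one attempt and no reset: what is moved stays moved. The work goes in short steps, Python scripts to look and compute and a tool call to move; the robot and the scene stay as the last step left them, time stands still between calls to the robot, and variables do not carry over. Pictures are saved under pics/ and viewed, at most 10 in all, crops included, and the job is handed in when it is done.

Besides the shell and the picture viewer there is one more tool, called after "Emit:" as name(argument=value, ...), one argument or row to a line, values as JSON. arm_command: Moves the arm, as the interface text tells. Shifts and turns lie within -1 to 1; 1 stands for 100 mm of shift or 180 degrees of turn. Its arguments: {"type":"object","properties":{"moves":{"type":"array"},"fingers":{"type":"number"},"newtons":{"type":"number"}},"required":["moves"]}

```bash
mkdir -p pics
cat > h.py <<'E'
import numpy as np, cv2
from bench import robot, read_camera, order, cut_out, landmark_of
def save(p,n,crop=None,s=1):
    im=p["image"][:,:,::-1]
    if crop: r0,r1,c0,c1=crop; im=im[r0:r1,c0:c1]
    cv2.imwrite("pics/"+n,cv2.resize(im,None,fx=s,fy=s,interpolation=cv2.INTER_CUBIC))
def ray(p,rc,fish=False):
    x=(rc[1]-p["cx"])/p["fx"]; y=(rc[0]-p["cy"])/p["fy"]
    if fish:
        t=np.hypot(x,y); k=np.sin(t)/t if t>1e-9 else 1; d=np.array([x*k,-y*k,-np.cos(t)])
    else: d=np.array([x,-y,-1.])
    E=np.array(p["extrinsics"]); d=E[:3,:3]@d
    return E[:3,3],d/np.linalg.norm(d)
def onz(p,rc,z,fish=False):
    o,d=ray(p,rc,fish); return o+d*(z-o[2])/d[2]
def tri(rs):
    A=np.zeros((3,3));b=np.zeros(3)
    for o,d in rs:
        M=np.eye(3)-np.outer(d,d);A+=M;b+=M@o
    x=np.linalg.solve(A,b); return x,[np.linalg.norm((np.eye(3)-np.outer(d,d))@(x-o)) for o,d in rs]
def proj(p,X):
    E=np.linalg.inv(np.array(p["extrinsics"]));c=E[:3,:3]@X+E[:3,3]
    return p["cy"]+p["fy"]*(-c[1])/(-c[2]), p["cx"]+p["fx"]*c[0]/(-c[2])
E
cat > a.py <<'E'
from h import *
np.set_printoptions(precision=4,suppress=True)
P={n:read_camera(n) for n in("side","top","wrist")}
for n,p in P.items(): 
    print(n,p["fx"],p["cx"],p["cy"],np.array(p["extrinsics"])[:3].round(3).tolist())
canvas=np.vstack([P["top"]["image"],P["side"]["image"]])[:,:,::-1]
cv2.imwrite("pics/top.png",P["top"]["image"][:,:,::-1]);cv2.imwrite("pics/side.png",P["side"]["image"][:,:,::-1])
for l in ["handle_hinge","handle_grip","bore_top","post_top","bushing_top","drift","press","ram","cap_a","offcut","shaker","cube","jar"]:
    L={}
    for n in("side","top"):
        r=landmark_of(P[n],l); L[n]=r
        print(l,n,[(np.round(q["location"],1).tolist(),round(q["confidence"],2)) for q in r[:4]])
    if L["side"] and L["top"]:
        print("   tri",*tri([ray(P[n],L[n][0]["location"]) for n in L]))
E
python3 a.py
```

```text
side 368.9367388886579 316.3221438515852 204.08082573769306 [[0.958, 0.184, -0.22, 0.277], [-0.286, 0.642, -0.711, -0.703], [0.01, 0.744, 0.668, 0.854]]
top 509.88060178161123 316.9841457006075 205.34580512206722 [[0.006, 0.992, -0.125, 0.349], [-1.0, 0.005, -0.007, -0.012], [-0.006, 0.125, 0.992, 1.494]]
wrist 309.70691628693146 319.96649177042195 197.0265348185319 [[0.349, -0.907, -0.235, 0.133], [0.937, 0.337, 0.09, 0.564], [-0.002, -0.251, 0.968, 0.382]]
handle_hinge side []
handle_hinge top []
handle_grip side [([132.6, 278.3], 0.66)]
handle_grip top [([173.8, 346.3], 0.17)]
   tri [ 0.4672 -0.0588  0.474 ] [np.float64(0.07465964761511083), np.float64(0.07465964761511104)]
bore_top side [([223.4, 364.0], 0.92)]
bore_top top [([169.0, 348.0], 0.97)]
   tri [ 0.6074 -0.0823  0.1689] [np.float64(0.006622179819551065), np.float64(0.00662217981955115)]
post_top side [([264.8, 382.2], 0.59)]
post_top top [([178.9, 391.8], 0.72)]
   tri [ 0.5963 -0.2043  0.1447] [np.float64(0.004202395546295955), np.float64(0.0042023955462961145)]
bushing_top side [([235.2, 362.9], 0.5)]
bushing_top to
[... 823 characters left out ...]
 -0.2762  0.353 ] [np.float64(0.012999085312858519), np.float64(0.01299908531285864)]
offcut side [([372.8, 400.8], 0.66)]
offcut top [([194.5, 457.6], 0.88)]
   tri [ 0.5699 -0.4118  0.0205] [np.float64(0.0005853520969940194), np.float64(0.0005853520969940474)]
shaker side [([174.8, 277.5], 0.89), ([132.5, 275.3], 0.27)]
shaker top [([229.2, 180.6], 0.89), ([228.4, 235.5], 0.23)]
   tri [0.4634 0.3978 0.0057] [np.float64(0.0014140023608182307), np.float64(0.0014140023608181873)]
cube side [([178.4, 316.8], 0.58)]
cube top [([177.1, 199.5], 0.65)]
   tri [ 0.6129  0.3523 -0.0077] [np.float64(0.009542224621169063), np.float64(0.009542224621169246)]
jar side []
jar top [([260.3, 204.9], 0.58)]
```

View pics/top.png

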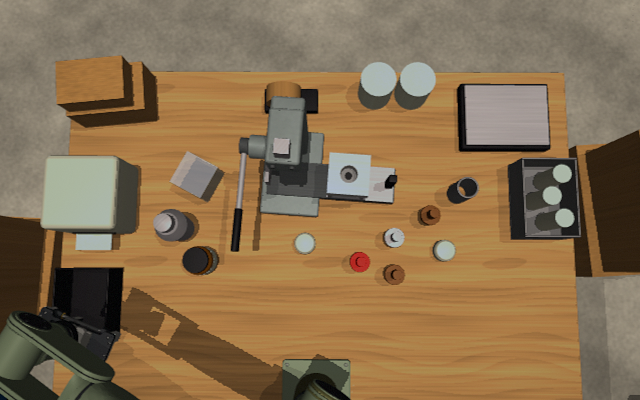

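View pics/side.png

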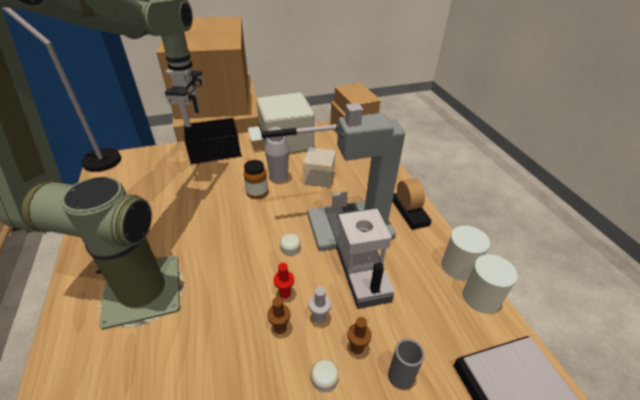

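```bash
cat > b.py <<'E'
from h import *
np.set_printoptions(precision=4,suppress=True)
t=read_camera("top");s=read_camera("side")
for l in ["drift","bore_top","post_top"]:
  z={"drift":0,"bore_top":.165,"post_top":.146}[l]
  for n,p in(("t",t),("s",s)):
    print(l,n,[(onz(p,q["location"],z)[:2],np.round(q["location"])) for q in landmark_of(p,l)[:5]])
for l,rc in(("grip mid",(230,236)),("grip end",(250,235)),("gripstart",(209,238)),("hub",(146,245))):
  print(l,onz(t,rc,.315))
# drift stem top
print("stem top", onz(t,(237,394),.12), onz(s,(292,319),.12))
print(robot.get_state()["wrist_force"],robot.get_state()["time"])
a=cv2.resize(t["image"][195:295,330:470],None,fx=4,fy=4,interpolation=2);b=cv2.resize(s["image"][250:350,255:395],None,fx=4,fy=4,interpolation=2)
cv2.imwrite("pics/c1.png",cv2.resize(np.hstack([a,b])[:,:,::-1],(800,286)))
E
python3 b.py
```

```text
drift t [(array([ 0.3735, -0.1296]), array([262., 361.])), (array([ 0.503 , -0.3253]), array([218., 427.])), (array([ 0.3381, -0.2286]), array([274., 395.])), (array([0.46  , 0.3916]), array([231., 183.])), (array([ 0.4404, -0.2185]), array([239., 391.]))]
drift s [(array([ 0.4432, -0.2243]), array([320., 322.])), (array([ 0.3668, -0.1107]), array([291., 283.])), (array([ 0.3376, -0.2181]), array([328., 281.]))]
bore_top t [(array([ 0.6115, -0.0937]), array([170., 352.]))]
bore_top s [(array([ 0.6017, -0.0889]), array([226., 365.]))]
post_top t [(array([ 0.5898, -0.2046]), array([180., 392.])), (array([ 0.6072, -0.0827]), array([173., 347.]))]
post_top s [(array([ 0.593 , -0.1991]), array([263., 378.])), (array([ 0.4038, -0.3115]), array([323., 318.]))]
grip mid [0.4396 0.1836 0.315 ]
grip end [0.3934 0.1848 0.315 ]
gripstart [0.4887 0.1802 0.315 ]
hub [0.639  0.1675 0.315 ]
stem top [ 0.438  -0.2103  0.12  ] [ 0.4352 -0.2207  0.12  ]
[ 0.2705 -0.0347  0.1652] 1.85
```

View pics/c1.png

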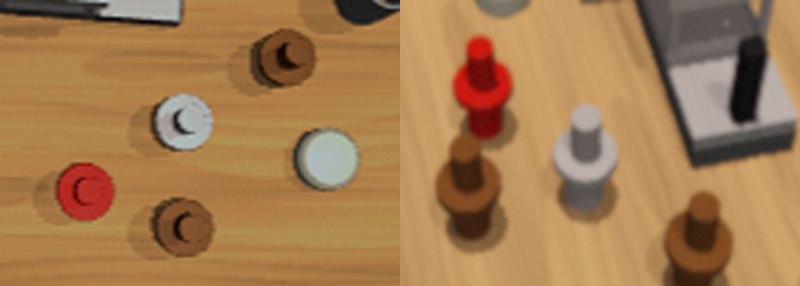

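The four pins in the top image are red (262,361), brown (274,395), brown (218,427) and silver (239,392). The silver one is the steel drift: the crop shows bare metal with shank, collar and stem.

```bash
python3 -c "
from h import *
from scipy.spatial.transform import Rotation as R
s=robot.get_state();m=R.from_rotvec(s['orientation']).as_matrix();print(m.round(3),s['ee_pos'],s['finger_gap'])
print('tool y heading deg',np.degrees(np.arctan2(m[1,1],m[0,1])), 'press x heading', np.degrees(np.arctan2(-(.607-.593),.12)))"
```

```text
[[-0.937  0.35  -0.   ]
 [ 0.35   0.937 -0.   ]
 [ 0.    -0.    -1.   ]] [0.20137549 0.53858669 0.17485288] 0.9982949927677943
tool y heading deg 69.50178870235337 press x heading -6.654425046006601
```

Emit:
arm_command(
  moves=[
    [0,0,1,0],
    [0,0,1,0],
    [0,0,1,0],
  ],
  fingers=0.3,
)

```text
time: 2.15
ee_pos: [0.2037, 0.5429, 0.2841]
orientation: [0.558, 3.086, 0.024]
wrist_force: [0.1, 0.8, -0.2]
finger_gap: 0.78
grip_force: 0.0
```

Emit:
arm_command(
  moves=[
    [0.2,-0.3,0.3,0],
    [0.4,-0.6,0.6,0],
    [0.5,-1,1,0],
    [0.5,-1,1,0],
  ],
)

```text
time: 2.55
ee_pos: [0.2536, 0.4378, 0.3803]
orientation: [0.563, 3.085, 0.012]
wrist_force: [0.3, -0.1, 1.0]
finger_gap: 0.649
grip_force: 0.0
```

Emit:
arm_command(
  moves=[
    [0.2,-0.5,0.2,0],
    [0.5,-1,0.45,0],
    [0.5,-1,0.45,0],
  ],
)

```text
time: 2.85
ee_pos: [0.3026, 0.3371, 0.4209]
orientation: [0.562, 3.089, 0.002]
wrist_force: [-0.4, 0.1, 0.4]
finger_gap: 0.651
grip_force: 0.0
```

Emit:
arm_command(
  moves=[
    [0.1,-0.4,0,-0.04],
    [0.2,-0.8,0,-0.08],
    [0.25,-1,0,-0.12],
    [0.25,-1,0,-0.12],
  ],
)

```text
time: 3.25
ee_pos: [0.3268, 0.2373, 0.4189]
orientation: [-1.134, -2.929, 0.001]
wrist_force: [-0.4, 0.2, 0.2]
finger_gap: 0.65
grip_force: 0.0
```

Emit:
arm_command(
  moves=[
    [0.1,-0.4,0,-0.04],
    [0.2,-0.8,0,-0.08],
    [0.25,-1,0,-0.12],
    [0.25,-1,0,-0.12],
  ],
)

```text
time: 3.65
ee_pos: [0.3519, 0.138, 0.4189]
orientation: [-1.659, -2.666, 0.001]
wrist_force: [0.7, 0.3, -0.1]
finger_gap: 0.647
grip_force: 0.0
```

Emit:
arm_command(
  moves=[
    [0.1,-0.4,0,-0.04],
    [0.2,-0.8,0,-0.08],
    [0.25,-1,0,-0.12],
    [0.25,-1,0,-0.12],
  ],
)

```text
time: 4.05
ee_pos: [0.377, 0.0384, 0.4189]
orientation: [-2.127, -2.31, 0.001]
wrist_force: [0.2, 1.4, 0.2]
finger_gap: 0.652
grip_force: 0.0
```

Emit:
arm_command(
  moves=[
    [0.1,-0.4,0,-0.04],
    [0.2,-0.8,0,-0.06],
    [0.25,-1,0,-0.06],
    [0.25,-1,0,-0.06],
  ],
)

```text
time: 4.45
ee_pos: [0.4022, -0.0612, 0.4188]
orientation: [-2.332, -2.102, 0.0]
wrist_force: [0.1, 0.2, 0.0]
finger_gap: 0.655
grip_force: 0.0
```

Emit:
arm_command(
  moves=[
    [0.1,-0.4,0,0],
    [0.2,-0.8,-0.3,0],
    [0.3,-1,-0.6,0],
    [0.3,-1,-1,0],
    [0.3,-1,-1,0],
  ],
)

```text
time: 4.95
ee_pos: [0.4279, -0.1569, 0.3122]
orientation: [-2.32, -2.095, 0.005]
wrist_force: [-1.2, 0.5, 0.0]
finger_gap: 0.651
grip_force: 0.0
```

Emit:
arm_command(
  moves=[
    [0.1,-0.25,-0.3,0],
    [0.1,-0.5,-0.8,0],
    [0.1,-0.55,-1,0],
    [0.1,-0.55,-1,0],
    [0.1,-0.55,-1,0],
  ],
)

```text
time: 5.45
ee_pos: [0.4431, -0.2156, 0.2223]
orientation: [2.332, 2.102, 0.002]
wrist_force: [0.2, -0.1, -0.3]
finger_gap: 0.651
grip_force: 0.0
```

```bash
cat > c.py <<'E'
from h import *
import sys
from scipy.spatial.transform import Rotation as R
np.set_printoptions(precision=4,suppress=True)
w=read_camera("wrist");save(w,sys.argv[1])
s=robot.get_state();m=R.from_rotvec(s['orientation']).as_matrix()
print(s['ee_pos'],np.degrees(np.arctan2(m[1,1],m[0,1])),s["time"],np.array(w["extrinsics"])[:3,3])
for l,z in(("drift",0),("bore_top",.165),("post_top",.146)):
  print(l,[(onz(w,q["location"],z,True)[:2],np.round(q["location"]),round(q["confidence"],2)) for q in landmark_of(w,l)[:5]])
E
python3 c.py w1.png
```

```text
[ 0.4436 -0.2161  0.2232] -5.947059492257341 5.5 [ 0.4496 -0.1429  0.4309]
drift [(array([ 0.4403, -0.2159]), array([171., 318.]), 0.98), (array([ 0.5059, -0.3184]), array([234., 368.]), 0.95), (array([ 0.3684, -0.1198]), array([109., 259.]), 0.67), (array([ 0.3335, -0.2176]), array([180., 244.]), 0.64)]
bore_top [(array([ 0.6009, -0.0828]), array([ 46., 475.]), 0.96)]
post_top [(array([ 0.5913, -0.2021]), array([168., 465.]), 0.89)]
```

View pics/w1.png

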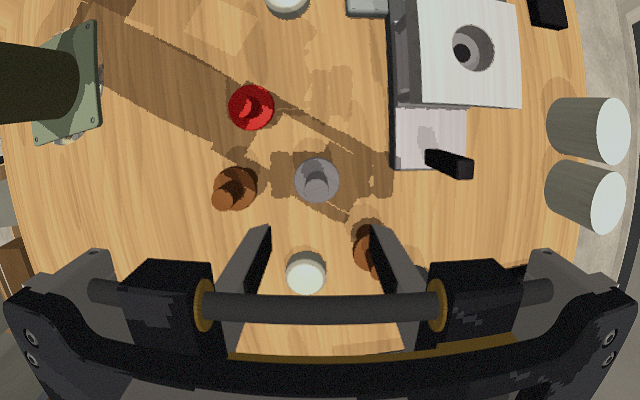

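Emit:
arm_command(
  moves=[
    [-0.03,0,-0.4,0],
    [-0.03,0,-0.8,0],
    [-0.03,0,-1,0],
    [-0.03,0,-1,0],
  ],
)

```text
time: 6.05
ee_pos: [0.4366, -0.2147, 0.1178]
orientation: [-2.332, -2.097, 0.002]
wrist_force: [0.5, 0.1, 0.5]
finger_gap: 0.652
grip_force: 0.0
```

Emit:
arm_command(
  moves=[
    [0,0,-0.2,0],
    [0,0,-0.39,0],
    [0,0,-0.39,0],
    [0,0,-0.39,0],
  ],
)

```text
time: 6.45
ee_pos: [0.4397, -0.2171, 0.0828]
orientation: [2.334, 2.099, 0.001]
wrist_force: [-0.5, 0.2, 0.9]
finger_gap: 0.65
grip_force: 0.0
```

Emit:
arm_command(
  moves=[
    [0,0,0,0],
    [0,0,0,0],
    [0,0,0,0],
    [0,0,0,0],
    [0,0,0,0],
    [0,0,0,0],
  ],
  fingers=-1,
  newtons=30,
)

```text
time: 7.05
ee_pos: [0.4386, -0.2166, 0.0811]
orientation: [2.336, 2.1, 0.0]
wrist_force: [0.3, -0.6, 1.9]
finger_gap: 0.264
grip_force: 30.0
```

Emit:
arm_command(
  moves=[
    [0,0,0.3,0],
    [0,0,0.7,0],
    [0,0,1,0],
    [0,0,1,0],
  ],
)

```text
time: 7.45
ee_pos: [0.4412, -0.2184, 0.185]
orientation: [2.33, 2.094, 0.003]
wrist_force: [1.0, -0.4, -3.6]
finger_gap: 0.265
grip_force: 30.0
```

Emit:
arm_command(
  moves=[
    [0,0,0.4,0],
    [0,0,0.8,0],
    [0,0,1,0],
    [0,0,1,0],
  ],
)

```text
time: 7.85
ee_pos: [0.4395, -0.2172, 0.282]
orientation: [2.334, 2.098, 0.001]
wrist_force: [0.9, -0.7, -2.6]
finger_gap: 0.265
grip_force: 30.0
```

Emit:
arm_command(
  moves=[
    [0.3,0.1,0,0],
    [0.6,0.2,0,0],
    [0.9,0.3,0,0],
    [0.9,0.3,0,0],
  ],
)

```text
time: 8.25
ee_pos: [0.5293, -0.184, 0.2755]
orientation: [-2.328, -2.099, 0.001]
wrist_force: [0.4, -0.7, -3.2]
finger_gap: 0.264
grip_force: 30.0
```

Emit:
arm_command(
  moves=[
    [0.3,0.1,0,0],
    [0.6,0.3,0,0],
    [0.75,0.35,0,0],
    [0.75,0.35,0,0],
    [0.75,0.35,0,0],
    [0.75,0.35,0,0],
  ],
)

```text
time: 8.85
ee_pos: [0.6018, -0.1518, 0.2792]
orientation: [-2.336, -2.097, 0.003]
wrist_force: [0.4, -0.1, -3.2]
finger_gap: 0.263
grip_force: 30.0
```

```bash
python3 c.py w2.png
```

```text
[ 0.6021 -0.1519  0.2799] -6.1632516539182225 8.9 [ 0.6098 -0.0795  0.4879]
drift [(array([ 0.3737, -0.1221]), array([163., 185.]), 0.97), (array([ 0.5942, -0.1992]), array([194., 319.]), 0.92), (array([ 0.3373, -0.2147]), array([217., 177.]), 0.65)]
bore_top []
post_top []
```

View pics/w2.png

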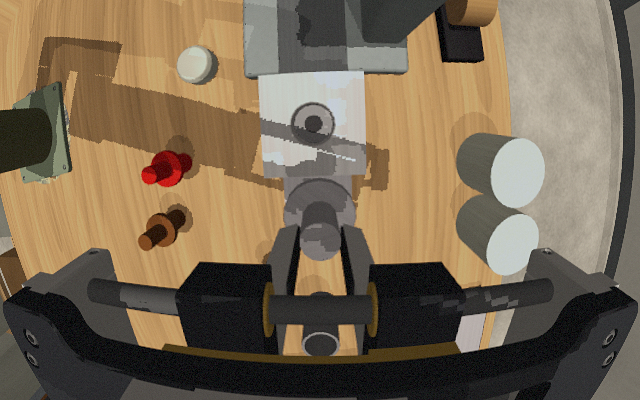

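```bash
cat > d.py <<'E'
from h import *
np.set_printoptions(precision=4,suppress=True)
w=read_camera("wrist")
for e in [(122.5,291),(122.5,335),(101,313),(144,313),(122.5,313)]: print(onz(w,e,.165,True))
print("block", onz(w,(72,260),.165,True),onz(w,(72,364),.165,True),onz(w,(177,263),.165,True),onz(w,(177,366),.165,True))
print("foot",onz(w,(194,319),.198,True))
cv2.imwrite("pics/c2.png",cv2.resize(w["image"][60:260,250:390][:,:,::-1],None,fx=3,fy=3,interpolation=2))
E
python3 d.py
```

```text
[ 0.58   -0.0803  0.165 ]
[ 0.6255 -0.0853  0.165 ]
[ 0.6052 -0.0605  0.165 ]
[ 0.6004 -0.1054  0.165 ]
[ 0.6028 -0.0829  0.165 ]
block [ 0.5536 -0.0224  0.165 ] [ 0.6612 -0.0346  0.165 ] [ 0.5428 -0.1345  0.165 ] [ 0.6531 -0.1463  0.165 ]
foot [ 0.6018 -0.1515  0.198 ]
```

View pics/c2.png

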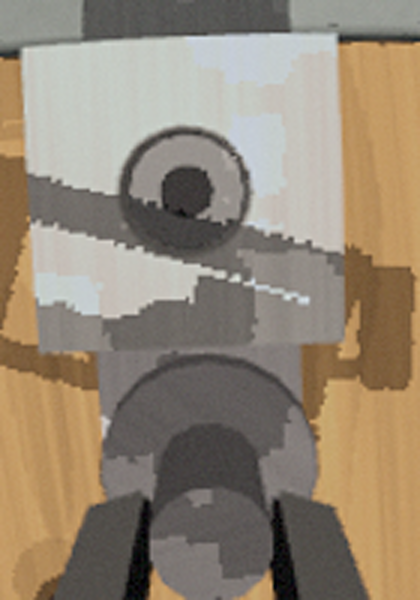

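Emit:
arm_command(
  moves=[
    [0,0.3,0,0],
    [0,0.6,0,0],
    [0,0.69,0,0],
    [0,0.69,0,0],
    [0,0.69,0,0],
    [0,0.69,0,0],
    [0,0.69,-0.1,0],
    [0,0.69,-0.2,0],
    [0,0.69,-0.2,0],
    [0,0.69,-0.2,0],
  ],
)

```text
time: 10.1
ee_pos: [0.6028, -0.0825, 0.2596]
orientation: [-2.336, -2.098, 0.002]
wrist_force: [0.6, 0.0, -3.2]
finger_gap: 0.263
grip_force: 30.0
```

Emit:
arm_command(
  moves=[
    [0,0,-0.1,0],
    [0,0,-0.2,0],
    [0,0,-0.28,0],
    [0,0,-0.28,0],
    [0,0,-0.28,0],
  ],
)

```text
time: 10.6
ee_pos: [0.6032, -0.0823, 0.2323]
orientation: [-2.336, -2.1, 0.001]
wrist_force: [-0.4, -0.1, -2.4]
finger_gap: 0.26
grip_force: 30.0
```

Emit:
arm_command(
  moves=[
    [0,0,-0.05,0],
    [0,0,-0.09,0],
    [0,0,-0.11,0],
    [0,0,-0.11,0],
    [0,0,-0.11,0],
  ],
)

```text
time: 11.1
ee_pos: [0.6034, -0.0824, 0.2219]
orientation: [-2.337, -2.1, -0.0]
wrist_force: [0.2, 0.0, -2.9]
finger_gap: 0.267
grip_force: 30.0
```

Run:
```python
from h import *
s=read_camera("side"); save(s,"s2.png",(150,320,280,450),4)
print(robot.get_state()["ee_pos"],robot.get_state()["wrist_force"])
```

```text
[ 0.60351801 -0.08245016  0.22202013] [-0.07225245 -0.3981847  -2.95706799]
```

View pics/s2.png

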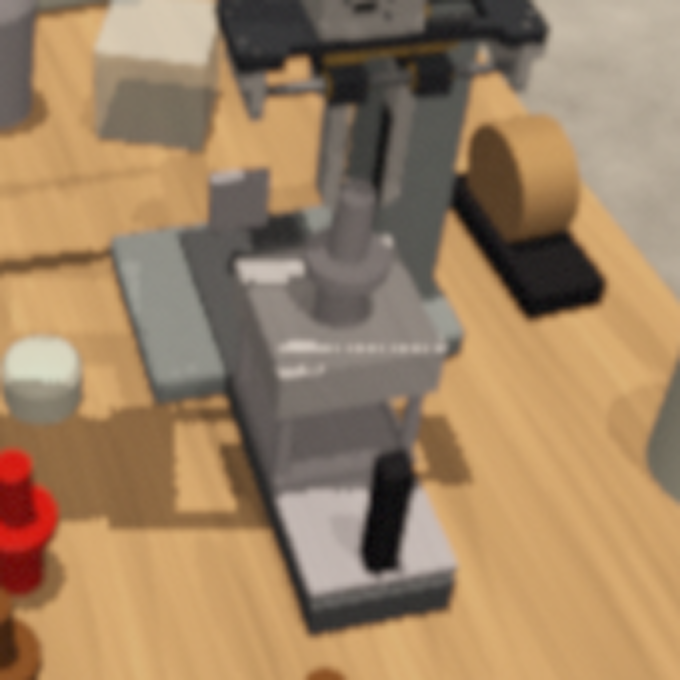

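The drift's shank is inside the bore, upright and centred (stem at about (340,215) in the crop). I'll lower it a little further and let go.

Emit:
arm_command(
  moves=[
    [0,0,-0.02,0],
    [0,0,-0.02,0],
    [0,0,-0.02,0],
  ],
)

```text
time: 11.45
ee_pos: [0.6033, -0.0824, 0.2198]
orientation: [-2.336, -2.1, 0.0]
wrist_force: [-0.1, 0.7, -3.1]
finger_gap: 0.265
grip_force: 30.0
```

Emit:
arm_command(
  moves=[
    [0,0,0,0],
    [0,0,0,0],
    [0,0,0,0],
    [0,0,0,0],
    [0,0,0,0],
  ],
  fingers=0.3,
)

```text
time: 11.95
ee_pos: [0.6036, -0.0825, 0.2202]
orientation: [2.336, 2.1, 0.001]
wrist_force: [0.6, -0.1, -0.4]
finger_gap: 0.637
grip_force: 0.0
```

Emit:
arm_command(
  moves=[
    [0,0,0.3,0],
    [0,0,0.6,0],
    [0,0,0.8,0],
    [0,0,0.8,0],
  ],
)

```text
time: 12.35
ee_pos: [0.6055, -0.083, 0.3042]
orientation: [2.331, 2.096, 0.007]
wrist_force: [0.3, -0.4, 0.3]
finger_gap: 0.648
grip_force: 0.0
```

Emit:
arm_command(
  moves=[
    [0,-0.4,0,0],
    [0,-0.8,0,0],
    [0,-1,0,0],
    [0,-1,0,0],
  ],
  fingers=-1,
)

```text
time: 12.75
ee_pos: [0.6025, -0.1846, 0.2979]
orientation: [-2.339, -2.094, 0.002]
wrist_force: [0.3, 0.2, 0.5]
finger_gap: 0.35
grip_force: 0.0
```

```bash
cat > e.py <<'E'
from h import *
np.set_printoptions(precision=4,suppress=True)
P={n:read_camera(n) for n in("side","top","wrist")}
for l,z in(("bore_top",.165),("post_top",.146),("bushing_top",.137),("drift",.137)):
  for n,p in P.items():
    print(l,n,[(onz(p,q["location"],z,n=="wrist")[:2],round(q["confidence"],2)) for q in landmark_of(p,l)[:5]])
E
python3 e.py
```

```text
bore_top side [(array([ 0.5981, -0.0985]), 0.84)]
bore_top top [(array([ 0.6034, -0.0929]), 0.61), (array([0.4124, 0.0335]), 0.56)]
bore_top wrist []
post_top side [(array([ 0.5972, -0.2022]), 0.9), (array([ 0.5276, -0.4578]), 0.36)]
post_top top [(array([ 0.5885, -0.203 ]), 0.76)]
post_top wrist [(array([ 0.5899, -0.2037]), 0.56), (array([ 0.4777, -0.006 ]), 0.16)]
bushing_top side []
bushing_top top [(array([0.4621, 0.2143]), 0.32)]
bushing_top wrist []
drift side [(array([ 0.4714, -0.3789]), 0.95), (array([ 0.3264, -0.2987]), 0.85), (array([ 0.3521, -0.2214]), 0.83), (array([ 0.5949, -0.098 ]), 0.76), (array([0.3647, 0.157 ]), 0.38)]
drift top [(array([ 0.6002, -0.0872]), 0.84), (array([ 0.3456, -0.2109]), 0.67), (array([ 0.4945, -0.2927]), 0.54)]
drift wrist [(array([ 0.5354, -0.2632]), 0.97), (array([ 0.4102, -0.1866]), 0.84), (array([ 0.6003, -0.0829]), 0.69), (array([ 0.4307, -0.1143]), 0.62)]
```

Emit:
arm_command(
  moves=[
    [-0.1,-0.35,0,0],
    [-0.18,-0.64,0,0],
    [-0.18,-0.64,-0.4,0],
    [-0.18,-0.64,-0.8,0],
    [-0.18,-0.64,-1,0],
    [-0.18,-0.64,-1,0],
  ],
)

```text
time: 14.1
ee_pos: [0.5825, -0.2451, 0.195]
orientation: [-2.331, -2.094, 0.004]
wrist_force: [-0.1, 0.7, -0.4]
finger_gap: 0.004
grip_force: 0.0
```

Emit:
arm_command(
  moves=[
    [0,0,-0.4,0],
    [0,0,-0.8,0],
    [0,0,-1,0],
    [0,0,-1,0],
    [0,0,-1,0],
  ],
)

```text
time: 14.6
ee_pos: [0.5867, -0.2471, 0.1018]
orientation: [2.334, 2.098, 0.001]
wrist_force: [0.2, 0.6, -0.2]
finger_gap: 0.002
grip_force: 0.0
```

Emit:
arm_command(
  moves=[
    [0.01,0.1,0,0],
    [0.02,0.2,0,0],
    [0.03,0.25,0,0],
    [0.03,0.3,0,0],
    [0.04,0.35,0,0],
    [0.04,0.4,0,0],
    [0.05,0.45,0,0],
    [0.06,0.5,0,0],
  ],
)

```text
time: 15.4
ee_pos: [0.5909, -0.196, 0.0996]
orientation: [-2.336, -2.099, 0.001]
wrist_force: [-1.9, -1.4, 1.3]
finger_gap: 0.005
grip_force: 1.2
```

```bash
python3 e.py
```

```text
bore_top side [(array([ 0.6013, -0.0602]), 0.66)]
bore_top top [(array([ 0.6035, -0.0513]), 0.71)]
bore_top wrist [(array([ 0.5876, -0.2545]), 0.42)]
post_top side [(array([ 0.5997, -0.1777]), 0.59), (array([0.4853, 0.4629]), 0.19)]
post_top top []
post_top wrist [(array([ 0.5938, -0.1739]), 0.68)]
bushing_top side []
bushing_top top [(array([0.3629, 0.2912]), 0.49)]
bushing_top wrist []
drift side [(array([ 0.4668, -0.376 ]), 0.89), (array([ 0.3318, -0.2967]), 0.81), (array([ 0.3557, -0.2079]), 0.81), (array([ 0.6045, -0.0621]), 0.62)]
drift top [(array([ 0.6009, -0.0562]), 0.79), (array([ 0.5039, -0.2865]), 0.78), (array([ 0.3422, -0.2027]), 0.54)]
drift wrist [(array([ 0.4706, -0.121 ]), 0.86), (array([ 0.6032, -0.0536]), 0.72), (array([ 0.4524, -0.1735]), 0.67), (array([ 0.501 , -0.0348]), 0.51)]
```

Emit:
arm_command(
  moves=[
    [0.01,0.1,0,0],
    [0.02,0.2,0,0],
    [0.03,0.3,0,0],
    [0.05,0.4,0,0],
    [0.06,0.5,0,0],
    [0.07,0.6,0,0],
    [0.08,0.7,0,0],
    [0.09,0.8,0,0],
    [0.1,0.9,0,0],
    [0.11,1.0,0,0],
  ],
)

```text
time: 17.15
ee_pos: [0.6023, -0.0955, 0.0997]
orientation: [-2.336, -2.1, 0.0]
wrist_force: [-1.5, -2.5, -0.0]
finger_gap: 0.002
grip_force: 1.4
```

Emit:
arm_command(
  moves=[
    [0.01,0.05,0,0],
    [0.01,0.1,0,0],
    [0.02,0.15,0,0],
    [0.02,0.2,0,0],
    [0.03,0.24,0,0],
    [0.03,0.28,0,0],
    [0.03,0.28,0,0],
  ],
)

```text
time: 17.85
ee_pos: [0.6058, -0.0673, 0.1]
orientation: [-2.336, -2.1, -0.003]
wrist_force: [-0.2, 0.0, -0.5]
finger_gap: 0.004
grip_force: 0.0
```

```bash
python3 e.py
```

```text
bore_top side [(array([0.6015, 0.0709]), 0.61)]
bore_top top [(array([0.6153, 0.0699]), 0.61), (array([ 0.3984, -0.3371]), 0.56)]
bore_top wrist []
post_top side [(array([ 0.6095, -0.0467]), 0.59), (array([ 0.553, -0.062]), 0.36)]
post_top top [(array([ 0.6043, -0.043 ]), 0.76)]
post_top wrist [(array([ 0.6021, -0.0467]), 0.9)]
bushing_top side []
bushing_top top [(array([ 0.5522, -0.3714]), 0.64), (array([ 0.603 , -0.0497]), 0.36)]
bushing_top wrist []
drift side [(array([ 0.4679, -0.3781]), 0.95), (array([ 0.3534, -0.2103]), 0.87), (array([0.6211, 0.0608]), 0.69), (array([ 0.3315, -0.2949]), 0.59), (array([ 0.5728, -0.0417]), 0.46)]
drift top [(array([ 0.4932, -0.2951]), 0.85), (array([ 0.3378, -0.2145]), 0.64), (array([ 0.3731, -0.1133]), 0.52), (array([0.6099, 0.0745]), 0.5)]
drift wrist [(array([0.6126, 0.0744]), 0.75), (array([ 0.4606, -0.1191]), 0.68), (array([ 0.4762, -0.062 ]), 0.64)]
```

Nearly home. I'll push slowly until the force shows the stop.

Emit:
arm_command(
  moves=[
    [0,0.02,0,0],
    [0,0.04,0,0],
    [0.01,0.06,0,0],
    [0.01,0.06,0,0],
  ],
)

```text
time: 19.0
ee_pos: [0.6055, -0.0653, 0.0999]
orientation: [2.334, 2.099, -0.008]
wrist_force: [-1.9, -7.8, 0.5]
finger_gap: 0.005
grip_force: 3.8
```

Emit:
arm_command(
  moves=[
    [0,0.01,0,0],
    [0,0.02,0,0],
    [0,0.02,0,0],
  ],
)

```text
time: 19.3
ee_pos: [0.6055, -0.0653, 0.0999]
orientation: [2.333, 2.097, -0.011]
wrist_force: [-2.5, -12.2, -0.3]
finger_gap: 0.005
grip_force: 5.8
```

Emit:
arm_command(
  moves=[
    [0,0.01,0,0],
    [0,0.02,0,0],
    [0,0.02,0,0],
  ],
)

```text
time: 19.6
ee_pos: [0.6055, -0.0654, 0.1]
orientation: [2.331, 2.095, -0.015]
wrist_force: [-2.8, -16.3, -0.1]
finger_gap: 0.004
grip_force: 7.8
```

Emit:
arm_command(
  moves=[
    [0,-0.3,0,0],
    [-0.1,-0.6,0,0],
    [-0.2,-0.6,0.4,0],
    [-0.4,-0.6,0.8,0],
    [-0.5,-0.6,1,0],
    [-0.5,-0.6,1,0],
  ],
)

```text
time: 20.2
ee_pos: [0.5584, -0.119, 0.2044]
orientation: [2.332, 2.095, 0.007]
wrist_force: [0.4, -0.3, 0.6]
finger_gap: 0.006
grip_force: 0.0
```

Emit:
arm_command(
  moves=[
    [-0.2,0,0.4,0.04],
    [-0.4,0,0.8,0.08],
    [-0.5,0,1,0.12],
    [-0.5,0,1,0.12],
  ],
)

```text
time: 20.6
ee_pos: [0.5077, -0.1186, 0.3024]
orientation: [1.899, 2.496, 0.003]
wrist_force: [0.2, -0.6, -0.1]
finger_gap: 0.006
grip_force: 0.0
```

Emit:
arm_command(
  moves=[
    [-0.2,0,0.4,0.04],
    [-0.4,0,0.8,0.08],
    [-0.6,0,1,0.12],
    [-0.6,0,1,0.12],
  ],
)

```text
time: 21.0
ee_pos: [0.447, -0.1187, 0.4014]
orientation: [1.401, 2.807, 0.0]
wrist_force: [0.1, 0.5, 0.9]
finger_gap: 0.007
grip_force: 0.0
```

Emit:
arm_command(
  moves=[
    [0,0.4,0.1,0.04],
    [0,0.8,0.2,0.08],
    [0,1,0.2,0.12],
    [0,1,0.2,0.12],
  ],
)

```text
time: 21.4
ee_pos: [0.4468, -0.0159, 0.4165]
orientation: [-0.844, -3.021, -0.001]
wrist_force: [0.6, -0.7, -0.1]
finger_gap: 0.006
grip_force: 0.0
```

Emit:
arm_command(
  moves=[
    [0,0.4,0,0.04],
    [0,0.8,0,0.08],
    [0,1,0,0.12],
    [0,1,0,0.14],
    [0,1,0,0.14],
  ],
)

```text
time: 21.9
ee_pos: [0.4466, 0.0817, 0.4166]
orientation: [-0.173, -3.132, 0.001]
wrist_force: [-0.8, 0.5, -0.7]
finger_gap: 0.004
grip_force: 0.0
```

```bash
cat > f.py <<'E'
from h import *
np.set_printoptions(precision=4,suppress=True)
P={n:read_camera(n) for n in("side","top","wrist")}
print(robot.get_state()["ee_pos"])
for l,z in(("bore_top",.165),("post_top",.146),("handle_grip",.315),("drift",.137)):
  for n,p in P.items():
    print(l,n,[(onz(p,q["location"],z,n=="wrist")[:2],round(q["confidence"],2),np.round(q["location"])) for q in landmark_of(p,l)[:5]])
save(P["wrist"],"w3.png")
E
python3 f.py
```

```text
[0.4466 0.081  0.4181]
bore_top side [(array([0.6097, 0.0806]), 0.71, array([186., 346.]))]
bore_top top [(array([0.6188, 0.0785]), 0.81, array([167., 287.])), (array([0.4529, 0.2086]), 0.52, array([229., 236.]))]
bore_top wrist [(array([ 0.4002, -0.2452]), 0.62, array([166., 129.])), (array([0.3703, 0.2632]), 0.47, array([108., 432.]))]
post_top side [(array([ 0.6056, -0.0394]), 0.73, array([218., 359.]))]
post_top top [(array([ 0.5989, -0.0476]), 0.59, array([176., 334.]))]
post_top wrist [(array([ 0.6029, -0.0411]), 0.67, array([263., 260.]))]
handle_grip side [(array([0.4392, 0.1962]), 0.95, array([130., 278.]))]
handle_grip top [(array([0.4373, 0.1813]), 0.95, array([231., 237.]))]
handle_grip wrist []
drift side [(array([ 0.4722, -0.3762]), 0.9, array([345., 359.])), (array([ 0.3283, -0.2987]), 0.84, array([329., 281.])), (array([ 0.3548, -0.2135]), 0.62, array([293., 285.])), (array([0.6203, 0.0643]), 0.59, array([196., 351.]))]
drift top [(array([ 0.3441, -0.2114]), 0.83, array([272., 396.])), (array([ 0.4902, -0.2876]), 0.81, array([217., 424.])), (array([0.5909, 0.0748]), 0.64, array([179., 288.])), (array([ 0.3739, -0.1154]), 0.6, array([261., 359.]))]
drift wrist [(array([ 0.3457, -0.1459]), 0.97, array([123., 179.])), (array([ 0.368 , -0.0754]), 0.89, array([129., 219.])), (array([ 0.4734, -0.2271]), 0.88, array([201., 153.]))]
```

View pics/w3.png

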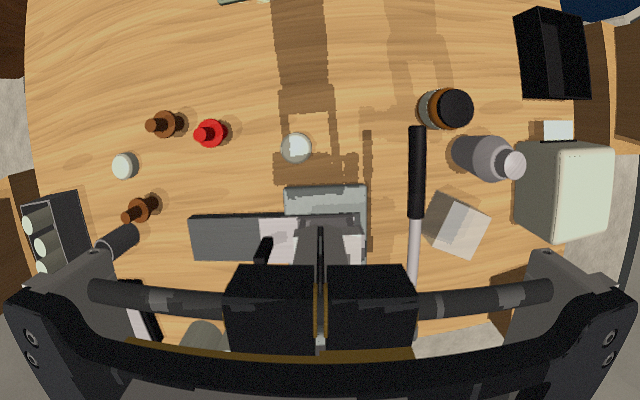

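The grip runs from (126,417) to (218,416), which matches the top view's (0.438, 0.182). The jar, shaker and cube are all lower and clear of it.

Emit:
arm_command(
  moves=[
    [-0.04,0.4,0,0],
    [-0.07,0.8,0,0],
    [-0.07,1,0,0],
    [-0.07,1,-0.3,0],
    [-0.07,1,-0.6,0],
    [-0.07,1,-0.8,0],
    [-0.07,1,-0.8,0],
    [-0.07,1,-0.8,0],
  ],
)

```text
time: 23.45
ee_pos: [0.4394, 0.1816, 0.3403]
orientation: [0.167, 3.137, 0.0]
wrist_force: [-0.3, -0.4, 0.6]
finger_gap: 0.009
grip_force: 0.0
```

Emit:
arm_command(
  moves=[
    [0,0,-0.05,0],
    [0,0,-0.1,0],
    [0,0,-0.15,0],
    [0,0,-0.2,0],
    [0,0,-0.25,0],
    [0,0,-0.25,0],
  ],
)

```text
time: 24.05
ee_pos: [0.4388, 0.1815, 0.3138]
orientation: [-0.167, -3.135, 0.001]
wrist_force: [0.5, 1.5, 0.4]
finger_gap: 0.007
grip_force: 0.0
```

Run:
```python
from h import *
p=read_camera("side");t=read_camera("top")
a=cv2.resize(p["image"][80:200,220:340],(390,390),interpolation=2);b=cv2.resize(t["image"][120:270,180:330],(390,390),interpolation=2)
cv2.imwrite("pics/c3.png",np.hstack([a,b])[:,:,::-1])
print(robot.get_state()["wrist_force"],robot.get_state()["wrist_torque"])
```

```text
[ 0.1887015  -1.01496662  0.97612152] [-0.00197842 -0.01643594 -0.04415437]
```

View pics/c3.png

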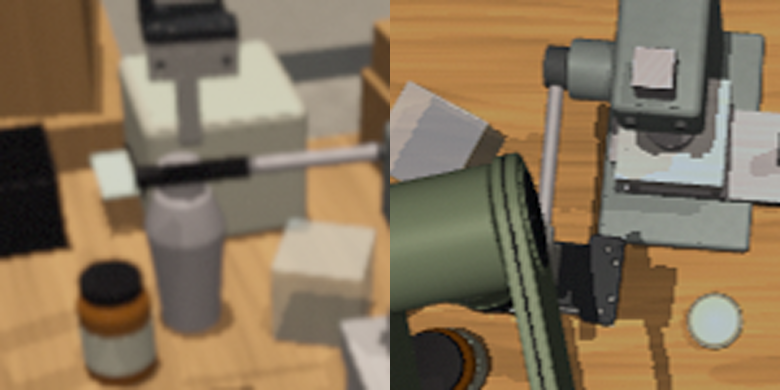

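Run:
```python
from h import *
p=read_camera("side");t=read_camera("top");s=robot.get_state()
print("tcp in side",proj(p,np.array(s["ee_pos"])),"top",proj(t,np.array(s["ee_pos"])))
g=[r["location"] for r in landmark_of(p,"handle_grip")[:1]]
print(g,tri([ray(p,g[0]),ray(t,(231,237))]),tri([ray(p,(130,278)),ray(t,(231,237))]))
for y in(.17,.18,.19,.2): print(y,proj(p,np.array([.4375,y,.325])),proj(p,np.array([.4375,y,.305])))
i=p["image"][105:150,278].astype(int).sum(1);print(i.tolist())
```

```text
tcp in side (np.float64(132.98445073513346), np.float64(279.34274246500183)) top (np.float64(230.04062337391161), np.float64(236.868567922799))
[[131.4, 276.9]] (array([0.43480217, 0.18042236, 0.32179818]), [np.float64(0.00200260961420298), np.float64(0.002002609614202839)]) (array([0.43619047, 0.17944532, 0.32631404]), [np.float64(0.00026338140789616284), np.float64(0.0002633814078960328)])
0.17 (np.float64(132.06870705153625), np.float64(279.3269692177502)) (np.float64(138.3769059524231), np.float64(279.7365615888369))
0.18 (np.float64(130.2415371409094), np.float64(278.5469751934398)) (np.float64(136.52988932120167), np.float64(278.96385761100584))
0.19 (np.float64(128.439748395272), np.float64(277.77781604382085)) (np.float64(134.70819902199258), np.float64(278.20174896683824))
0.2 (np.float64(126.66281560887728), np.float64(277.0192675656918)) (np.float64(132.91131768904214), np.float64(277.450019215091))
[297, 296, 297, 298, 297, 298, 299, 298, 299, 296, 300, 300, 298, 300, 299, 301, 299, 283, 273, 294, 337, 379, 446, 474, 404, 217, 56, 48, 37, 47, 71, 164, 243, 283, 291, 308, 369, 446, 471, 434, 411, 401, 400, 393, 394]
```

Run:
```python
from h import *
p=read_camera("side");a=p["image"].astype(int).sum(2)//3;b=cv2.imread("pics/side.png").astype(int).sum(2)//3
for c in (268,274,278,282,288,292,310,330): print(c,"now",a[118:142,c].tolist(),"\n    old",b[118:142,c].tolist())
```

```text
268 now [192, 180, 164, 150, 132, 118, 115, 114, 115, 115, 121, 125, 108, 62, 38, 33, 26, 18, 29, 62, 106, 137, 149, 144] 
    old [190, 177, 162, 147, 130, 117, 113, 112, 112, 113, 119, 122, 106, 67, 48, 40, 32, 18, 27, 62, 103, 136, 147, 143]
274 now [159, 152, 142, 125, 111, 108, 111, 116, 132, 156, 166, 148, 97, 40, 17, 17, 16, 17, 40, 73, 93, 97, 107, 137] 
    old [186, 173, 155, 134, 117, 111, 112, 116, 131, 154, 164, 148, 101, 58, 45, 34, 22, 20, 39, 71, 91, 96, 106, 135]
278 now [99, 99, 99, 98, 94, 89, 100, 113, 126, 148, 158, 134, 73, 22, 14, 13, 14, 27, 55, 82, 93, 97, 103, 122] 
    old [173, 150, 138, 126, 115, 114, 114, 115, 125, 147, 156, 133, 80, 46, 41, 28, 17, 28, 55, 79, 92, 95, 100, 121]
282 now [144, 132, 119, 108, 103, 102, 108, 113, 114, 113, 99, 67, 32, 16, 17, 18, 17, 38, 72, 92, 103, 118, 140, 151] 
    old [170, 152, 132, 115, 111, 113, 113, 114, 113, 110, 98, 74, 52, 45, 35, 24, 20, 37, 69, 92, 100, 115, 138, 149]
288 now [160, 137, 121, 115, 114, 115, 115, 115, 114, 108, 85, 48, 24, 24, 22, 20, 32, 71, 99, 112, 114, 114, 113, 113] 
    old [158, 135, 119
[... 152 characters left out ...]
94, 62, 33, 18, 22, 21, 19, 46, 85, 107, 114, 114, 114, 113, 113] 
    old [140, 127, 116, 113, 113, 113, 113, 112, 110, 96, 68, 47, 43, 35, 26, 24, 46, 83, 106, 112, 111, 112, 112, 112]
310 now [114, 114, 114, 114, 114, 115, 115, 117, 130, 159, 173, 163, 133, 105, 102, 110, 113, 112, 113, 112, 113, 113, 112, 112] 
    old [114, 112, 112, 113, 114, 113, 114, 114, 128, 156, 171, 161, 132, 103, 101, 109, 112, 112, 111, 111, 111, 111, 113, 113]
330 now [108, 109, 107, 102, 97, 98, 121, 156, 171, 158, 129, 118, 135, 151, 154, 153, 152, 150, 149, 147, 145, 145, 145, 146] 
    old [107, 107, 105, 100, 95, 97, 120, 155, 169, 156, 129, 115, 132, 149, 152, 151, 149, 148, 146, 144, 143, 143, 144, 145]
```

The handle has not moved: background still shows between the fingertip (row 123) and the bar (row 130), so the tip is above the bar. I'll keep going down until there is contact.

Emit:
arm_command(
  moves=[
    [0,0,-0.05,0],
    [0,0,-0.1,0],
    [0,0,-0.15,0],
    [0,0,-0.15,0],
  ],
)

```text
time: 24.75
ee_pos: [0.4387, 0.1814, 0.2985]
orientation: [-0.167, -3.135, 0.001]
wrist_force: [0.3, -0.7, 0.4]
finger_gap: 0.006
grip_force: 0.0
```

Emit:
arm_command(
  moves=[
    [0,0,-0.05,0],
    [0,0,-0.1,0],
    [0,0,-0.15,0],
    [0,0,-0.15,0],
  ],
)

```text
time: 25.15
ee_pos: [0.4394, 0.1816, 0.2845]
orientation: [0.167, 3.137, 0.0]
wrist_force: [-0.4, 0.4, 2.9]
finger_gap: 0.004
grip_force: 1.4
```

```bash
cat > g.py <<'E'
from h import *
np.set_printoptions(precision=4,suppress=True)
p=read_camera("side");t=read_camera("top");a=p["image"].astype(int).sum(2)//3;s=robot.get_state()
print(s["time"],s["ee_pos"],s["wrist_force"])
for c in (268,278,292,310): print(c,a[105:175,c].tolist())
for q in landmark_of(p,"handle_grip")[:2]: print(q["location"],q["confidence"])
E
python3 g.py
```

```text
25.25 [0.4395 0.1817 0.2851] [-0.5868  0.3556  2.631 ]
268 [64, 88, 99, 103, 99, 93, 90, 92, 98, 100, 117, 152, 181, 190, 180, 164, 150, 132, 119, 115, 115, 115, 116, 121, 131, 137, 131, 120, 101, 73, 47, 41, 33, 23, 21, 42, 88, 116, 124, 125, 125, 125, 125, 127, 126, 127, 126, 125, 120, 110, 94, 84, 83, 82, 82, 82, 81, 83, 86, 90, 94, 97, 100, 105, 110, 115, 123, 127, 128, 129]
278 [81, 99, 104, 101, 100, 99, 99, 101, 100, 99, 100, 99, 99, 100, 99, 98, 100, 98, 100, 98, 98, 100, 101, 99, 99, 99, 98, 93, 79, 54, 28, 16, 14, 22, 46, 83, 120, 149, 157, 145, 135, 134, 134, 133, 131, 131, 130, 129, 129, 127, 120, 107, 97, 94, 93, 93, 91, 93, 92, 94, 94, 93, 92, 94, 93, 94, 93, 95, 93, 94]
292 [101, 107, 104, 102, 97, 96, 101, 105, 118, 151, 178, 175, 155, 142, 128, 118, 116, 115, 115, 115, 114, 115, 115, 115, 110, 90, 50, 23, 22, 21, 19, 29, 61, 93, 110, 114, 113, 113, 114, 113, 112, 112, 112, 113, 113, 108, 99, 86, 99, 129, 151, 156, 155, 153, 151, 148, 145, 144, 143, 146, 148, 150, 151, 151, 152, 151, 151, 151, 149, 146]
310 [122, 154, 173, 183, 190, 195, 198, 199, 199, 188, 167, 143, 122, 115, 115, 115, 115, 115, 116, 115, 114, 115, 119, 141, 170, 178, 161, 128, 102, 103, 111, 113, 113, 113, 113, 114, 114, 113, 113, 112, 113, 121, 144, 162, 165, 167, 177, 185, 186, 187, 187, 187, 187, 187, 187, 188, 189, 186, 171, 146, 135, 132, 132, 130, 122, 110, 105, 102, 103, 103]
[135.3, 275.5] 0.95
```

Emit:
arm_command(
  moves=[
    [0,0,-0.07,0],
    [0,0,-0.14,0],
    [0,0,-0.21,0],
    [0,0,-0.28,0],
    [0.01,0,-0.35,0],
    [0.02,0,-0.42,0],
    [0.04,0,-0.49,0],
    [0.06,0,-0.56,0],
    [0.07,0,-0.62,0],
    [0.08,0,-0.67,0],
  ],
)

```text
time: 26.3
ee_pos: [0.4485, 0.1811, 0.2184]
orientation: [0.167, 3.135, -0.001]
wrist_force: [0.3, -2.7, 10.6]
finger_gap: 0.003
grip_force: 4.2
```

```bash
python3 g.py | grep -v :
```

```text
26.4 [0.4481 0.1812 0.218 ] [ 1.2263 -2.0323  7.443 ]
268 [97, 94, 92, 95, 100, 118, 149, 159, 143, 138, 146, 156, 166, 170, 164, 151, 137, 122, 113, 112, 113, 114, 115, 122, 132, 137, 133, 122, 111, 107, 105, 106, 111, 123, 141, 150, 146, 134, 128, 125, 122, 120, 118, 118, 118, 117, 118, 116, 112, 105, 92, 84, 83, 81, 78, 74, 78, 81, 86, 91, 95, 97, 100, 104, 112, 115, 123, 127, 130, 131]
278 [109, 107, 108, 108, 108, 108, 109, 108, 109, 108, 104, 85, 50, 34, 32, 32, 33, 40, 49, 58, 57, 46, 32, 39, 65, 89, 99, 101, 100, 99, 99, 101, 101, 102, 101, 102, 118, 144, 153, 140, 134, 133, 132, 130, 130, 130, 129, 128, 126, 108, 74, 34, 17, 14, 17, 15, 27, 52, 76, 86, 90, 90, 89, 87, 89, 88, 90, 90, 90, 89]
292 [199, 200, 200, 198, 190, 167, 136, 111, 92, 77, 60, 44, 36, 35, 42, 51, 55, 57, 56, 50, 39, 30, 41, 74, 96, 101, 100, 96, 93, 96, 100, 102, 106, 111, 114, 114, 115, 113, 114, 114, 114, 111, 104, 81, 46, 23, 20, 20, 19, 45, 94, 134, 151, 154, 152, 148, 146, 145, 144, 146, 148, 150, 152, 153, 153, 153, 151, 151, 150, 148]
310 [123, 154, 173, 183, 191, 196, 198, 201, 199, 189, 168, 144, 122, 115, 116, 116, 116, 116, 116, 114, 114, 115, 115, 115, 115, 114, 114, 114, 114, 115, 115, 114, 114, 114, 120, 137, 160, 169, 159, 135, 109, 112, 142, 163, 166, 168, 178, 186, 187, 187, 187, 187, 188, 188, 189, 189, 189, 186, 171, 146, 136, 133, 132, 130, 123, 111, 105, 103, 103, 102]
[152.4, 282.4] 0.72
```

Emit:
arm_command(
  moves=[
    [0.02,0.01,-0.06,0],
    [0.05,0.01,-0.12,0],
    [0.08,0.01,-0.18,0],
    [0.11,0.01,-0.24,0],
    [0.15,0.01,-0.3,0],
    [0.19,0.01,-0.36,0],
    [0.22,0,-0.4,0],
    [0.25,0,-0.44,0],
  ],
)

```text
time: 27.25
ee_pos: [0.4707, 0.1806, 0.1729]
orientation: [-0.167, -3.133, 0.003]
wrist_force: [-3.1, -2.3, 6.5]
finger_gap: 0.001
grip_force: 3.2
```

Emit:
arm_command(
  moves=[
    [0.03,0,-0.04,0],
    [0.06,0,-0.08,0],
    [0.09,0,-0.12,0],
    [0.12,0,-0.15,0],
  ],
)

```text
time: 27.65
ee_pos: [0.4823, 0.1801, 0.1576]
orientation: [-0.167, -3.132, 0.005]
wrist_force: [-2.5, -4.3, 5.9]
finger_gap: 0.003
grip_force: 3.3
```

```bash
cat > k.py <<'E'
from h import *
np.set_printoptions(precision=4,suppress=True)
p=read_camera("side");t=read_camera("top");s=robot.get_state()
print(s["time"],s["ee_pos"],s["wrist_force"])
for l in("handle_grip","drift","bushing_top","ram"):
  for n,c in(("s",p),("t",t)): print(l,n,[(np.round(q["location"]),round(q["confidence"],2)) for q in landmark_of(c,l)[:5]])
piv=np.array([.639,.1675,.315])
for th in(.5,.6,.7,.8,.833):
  g=piv+.2*np.array([-.994*np.cos(th),.1*np.cos(th),-np.sin(th)]);print(th,np.round(proj(p,g)),g)
E
python3 k.py
```

```text
27.75 [0.4822 0.1802 0.1573] [-3.1471 -3.7818  6.0517]
handle_grip s [(array([173., 299.]), 0.63)]
handle_grip t []
drift s [(array([330., 279.]), 0.86), (array([206., 350.]), 0.83), (array([292., 286.]), 0.8), (array([345., 355.]), 0.64)]
drift t [(array([275., 397.]), 0.9), (array([261., 361.]), 0.76), (array([214., 423.]), 0.66), (array([172., 290.]), 0.47)]
bushing_top s [(array([206., 344.]), 0.55)]
bushing_top t [(array([161., 288.]), 0.26)]
ram s [(array([168., 346.]), 0.57), (array([377., 324.]), 0.47), (array([189., 260.]), 0.47)]
ram t [(array([160., 286.]), 0.59)]
0.5 [159. 289.] [0.4645 0.1851 0.2191]
0.6 [164. 293.] [0.4749 0.184  0.2021]
0.7 [168. 297.] [0.4869 0.1828 0.1862]
0.8 [171. 301.] [0.5005 0.1814 0.1715]
0.833 [172. 303.] [0.5053 0.181  0.167 ]
```

Emit:
arm_command(
  moves=[
    [0.03,0.01,-0.04,0],
    [0.06,0.02,-0.08,0],
    [0.08,0.02,-0.11,0],
    [0.08,0.02,-0.11,0],
  ],
)

```text
time: 28.55
ee_pos: [0.4903, 0.1827, 0.1466]
orientation: [-0.167, -3.132, 0.003]
wrist_force: [-3.2, -2.3, 6.2]
finger_gap: 0.002
grip_force: 3.3
```

Emit:
arm_command(
  moves=[
    [0.02,0,-0.04,0],
    [0.04,0,-0.08,0],
    [0.04,0,-0.08,0],
  ],
)

```text
time: 28.85
ee_pos: [0.4927, 0.1826, 0.1437]
orientation: [-0.166, -3.129, 0.005]
wrist_force: [-16.9, -5.2, 31.3]
finger_gap: 0.006
grip_force: 15.9
```

```bash
python3 k.py | head -5
```

```text
28.95 [0.4927 0.1826 0.1438] [-16.1026  -5.2088  31.2569]
handle_grip s [(array([170., 300.]), 0.76), (array([175., 277.]), 0.69)]
handle_grip t [(array([168., 292.]), 0.71)]
drift s [(array([330., 282.]), 0.87), (array([346., 358.]), 0.58), (array([295., 282.]), 0.56), (array([205., 348.]), 0.5), (array([218., 338.]), 0.22)]
drift t [(array([273., 392.]), 0.84), (array([212., 424.]), 0.75), (array([259., 361.]), 0.61), (array([172., 292.]), 0.56), (array([196., 456.]), 0.42)]
```

The handle is on its stop at full stroke. I'll let it come back up under control.

Emit:
arm_command(
  moves=[
    [-0.04,0,0.08,0],
    [-0.1,0,0.18,0],
    [-0.17,0,0.28,0],
    [-0.24,0,0.38,0],
    [-0.3,0,0.5,0],
    [-0.36,0,0.62,0],
    [-0.42,0,0.74,0],
    [-0.46,0,0.86,0],
    [-0.5,0,1,0],
  ],
)

```text
time: 30.25
ee_pos: [0.4439, 0.1841, 0.2388]
orientation: [-0.166, -3.132, -0.0]
wrist_force: [-3.4, 1.0, 2.2]
finger_gap: 0.006
grip_force: 1.8
```

Emit:
arm_command(
  moves=[
    [-0.02,0,0.12,0],
    [-0.03,0,0.24,0],
    [-0.04,0,0.36,0],
    [-0.04,0,0.48,0],
    [-0.04,0,0.6,0],
    [-0.04,0,0.8,0],
    [-0.04,0,1,0],
  ],
)

```text
time: 30.95
ee_pos: [0.443, 0.1831, 0.3403]
orientation: [0.168, 3.137, -0.001]
wrist_force: [0.7, -0.1, -1.1]
finger_gap: 0.005
grip_force: 0.0
```

Emit:
arm_command(
  moves=[
    [0,0,0.4,0],
    [0,0,0.8,0],
    [0,-0.4,0.8,0],
    [-0.3,-0.8,0.8,0],
    [-0.6,-1,0.8,0],
    [-0.6,-1,0.8,0],
  ],
)

```text
time: 31.55
ee_pos: [0.3812, 0.0815, 0.4211]
orientation: [0.173, 3.134, -0.002]
wrist_force: [0.9, 0.1, 0.4]
finger_gap: 0.006
grip_force: 0.0
```

```bash
python3 k.py | head -9
python3 - <<'E'
from h import *
p=read_camera("side");t=read_camera("top")
a=cv2.resize(p["image"][90:270,250:430],(400,400),interpolation=2);b=cv2.resize(t["image"][110:290,180:360],(400,400),interpolation=2)
cv2.imwrite("pics/c4.png",np.hstack([a,b])[:,:,::-1])
E
```

```text
31.65 [0.383  0.0831 0.4204] [ 0.0489  0.1201 -0.7394]
handle_grip s [(array([130., 277.]), 0.96)]
handle_grip t []
drift s [(array([330., 281.]), 0.94), (array([203., 345.]), 0.89), (array([294., 284.]), 0.84), (array([346., 355.]), 0.69)]
drift t [(array([217., 420.]), 0.81), (array([261., 358.]), 0.56), (array([276., 394.]), 0.52), (array([174., 290.]), 0.5)]
bushing_top s [(array([205., 344.]), 0.47)]
bushing_top t []
ram s [(array([192., 350.]), 0.17)]
ram t [(array([159., 286.]), 0.61)]
```

View pics/c4.png

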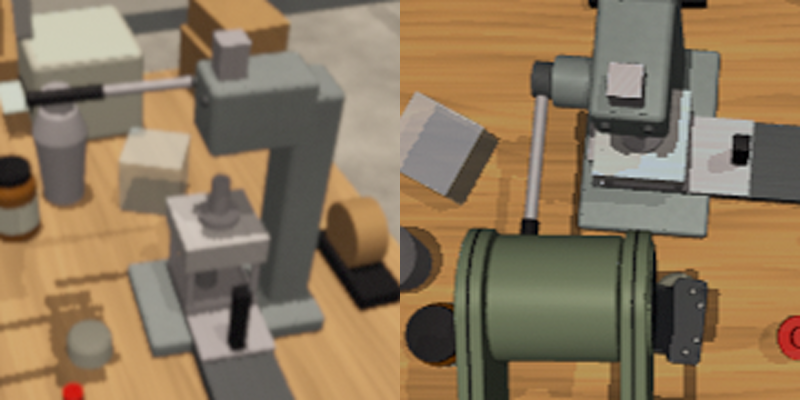

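The handle is back up. The drift's collar lies on the block (crop (218,212)), the bushing shows in the space below it (crop (205,280)), the shuttle is home and the arm is clear.

```bash
python3 -c "
from bench import order
print(order.hand_in())"
```

```text
the job is handed in; nothing more can be done
None
```

I've handed the job in; no verdict came back. By the last camera view the bushing is out below the block, the drift is seated in the bore, the shuttle is home, the handle is back up, and the arm is clear.

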